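Pin the link onto the bonding table's guide bar

TASK

Lock the link plate onto the guide bar: lift the linch pin out of its parking block, push it down through the cross hole near the free end of the square bar until its collar sits on the bar, then swing its sprung loop down over the bar's end until it snaps shut, and let go. The bar has some end play, so feel for the hole and push gently (no more than about 2 kg of force on the bar); leave the jar, the screwdriver and the tray where they are.

Things in the scene. Friction and masses are not known exactly. Their poses are not given: they have to be found in the camera images.
- guide: Fixed pale bearing block with a link plate in front and a level steel square bar sticking out. Origin at foot level (world z 0.006) under hole_mid; x along the bar to its free end, y across it, z up. Bar 22 mm wide (y), 20 mm high, top face 95 mm and underside 75 mm above the origin, free end 22 mm beyond the hole's centre; nothing lies under this end.
- hole_mid (a point): Fixed point at (0, 0, 95 mm) of the guide, level with the bar's top: the middle of the range of the hole's mouth. The vertical through hole (10.5 mm wide, edge broken 1.5 mm) is on the bar's centre line, but the bar has unmeasured end play: the hole's centre lies up to 9 mm either way along the guide's x. The bar slides stiffly (3 N; stops at 10 mm).
- link_top (a point): Top of the fixed aluminium link plate (10 x 44 mm), 107 mm above the guide's origin, centre at guide x = -47 mm; its front face is at x = -42 mm. The bearing block behind it (70 mm wide, 115 mm high) begins at x = -75 mm.
- block: Fixed black square parking block, 50 x 50 x 55 mm high, origin at the centre of its underside, on the red plate. The pin stands in its vertical 10 mm hole at the centre.
- pin: Loose steel linch pin, about 90 g, standing upright in the block. Origin on its axis at the underside of its collar (world z 0.061 when parked), z up. Shank 8 mm thick, down to z = -46 mm, the last 9 mm tapering to a 4 mm tip. Collar 20 mm wide, z 0 to 6 mm. Pivot rod 6 mm thick along y (to +-21 mm) at z = 8 mm. The open loop points to the pin's +x.
- pin_grip (a point): On the pin's axis at z = 30 mm: the grip, a square post 14 x 14 mm from z = 6 to 44 mm. Take it by the flats facing the pin's +y and -y (the ball catch, 10 mm wide, sticks out 21 mm to -x at z = 10 to 21 mm). Keep the fingertips above z = 13 mm, clear of pivot and loop.
- loop (a joint): Angle of the sprung wire loop about the pivot rod, rad. 0 = straight out to the pin's +x, tilted up 0.1 rad; it starts open, resting at about 0.1 against a sprung ball catch. Grows as it swings down; 1.52 = shut, far wire against the shank below the bar. Pressing the far wire down with some 3 to 4 N trips the catch at about 0.45 rad, then its spring snaps it shut by itself and holds it.
- loop_tip (a point): Middle of the loop's far wire, 41 mm from the pivot; at about x = 41, z = 7 mm of the pin's frame when open. The loop is a U of 4 mm round wire, side wires at the pin's y = +-18 mm. With the pin seated, its +x along the guide's x, it clears the bar's end by 3 mm and its sides by 5 mm. Closed fingers can press the far wire straight down just beyond the bar's end.
- jar: Bystander: white plastic jar, black cap, 44 mm wide, 60 mm high, origin at the centre of its underside.
- screwdriver: Bystander: screwdriver lying on the plate.
- tray: Bystander: grey open tray 70 x 100 x 25 mm, origin at the centre of its underside.
There are look-alikes about, which are no part of the job. Several things have the shape of the pin; the one meant has the colours described above.

How it is judged:
On the way:
1. the pin is through the cross hole with its collar down on the bar, its loop still open (z of pin in the frame of guide between 0.09 and 0.099 m and y of pin in the frame of guide between -0.004 and 0.004 m and x of pin in the frame of guide between -0.013 and 0.013 m and angle between the z axis of pin and the z axis of guide, either way round below 0.15 rad and value of joint loop below 0.4 rad), for 0.2 s.
At the end, for the whole second after the job is handed in: The pin stands in the bar's cross hole, its collar within 4 mm of the bar's top face and its axis within 4 mm of the bar's centre line, within 13 mm of hole_mid along the bar and within 0.15 rad of upright; the loop is shut around the bar (loop above 1.3 rad) and the pin is at rest, let go (z of pin in the frame of guide between 0.09 and 0.099 m and y of pin in the frame of guide between -0.004 and 0.004 m and x of pin in the frame of guide between -0.013 and 0.013 m and angle between the z axis of pin and the z axis of guide, either way round below 0.15 rad and value of joint loop above 1.3 rad and linear speed of pin below 0.03 m/s); the robot touches nothing.
It fails at once if the pin or its loop presses on the guide or its bar with more than 40 N (contact force between pin and guide above 40 N).
It fails at once if the robot presses on the guide or its bar with more than 25 N (contact force between the arm and guide above 25 N).
It fails at once if the jar, the screwdriver or the tray is moved by more than 30 mm (distance of any of jar, screwdriver, tray from where it was at the start of the episode above 0.03 m).
It also fails if it takes over 51 s, if anything falls off the work surface, if the arm or the gripper's body presses on something with over 40 N, if the wrist force passes 120 N, or if a joint passes its speed limit or range.

ROBOT

A 7-joint arm with a two-finger parallel gripper is mounted at the origin on the work surface. World frame = base frame: x ahead of the robot, y to its left, z up, the work surface at z = 0. Lengths are in m, angles in rad, forces in N, time in s.
With the tool pointing down it reaches from about 0.425 to 0.925 m from the base axis. Payload 6.8 kg.
Tool frame: the origin (TCP) lies between the finger pads; the fingertips stand 8 mm ahead of it and the grasp point (between the pads) lies 11 mm behind it; z points along the fingers, y is the line along which they close (so a half turn about z gives the same grasp; the last joint's range is limited). The gripper opens to 88 mm and grips with 3 to 60 N. Pads are 20 mm wide; open, the fingers measure 115 mm over their backs; the gripper's body (75 mm by 178 mm) begins 61 mm behind the grasp point.
Start: joints at [-1.306, 0.477, 0.022, 1.555, -0.011, 1.109, -0.083], TCP at [0.246, 0.629, 0.231] pointing down, gripper open.
Joint ranges: [-2.96, 2.96], [-0.34, 2.1], [-1.41, 1.46], [0.24, 2.44], [-1.37, 4.51], [0.17, 1.92], [-2.96, 2.96]. Speed limits (rad/s): [2.39, 2.39, 3.14, 3.14, 3.14, 3.14, 3.14].

INTERFACE

Orientations are given as a rotation vector (axis times angle).
In Python, from plant import get_state, camera, workorder gives the robot as it stands.
- The arm moves only by the shell command python3 -m inch 'ROWS' [FORCE]. ROWS is JSON, a list of rows, each an object with "xyz": the shift along the tool's x, y, z in units of 25 mm (1.0 is 25 mm), a list of three; "rot": the turn, a rotation vector about the tool's x, y, z in units of 5 degrees (1.0 is 5 degrees), a list of three; "hand": the finger opening in mm, from 0 to 87.8. In form: [{"xyz": [tx, ty, tz], "rot": [ax, ay, az], "hand": hand}, ...]. A call has 1 to 10 rows; each row is the pose to reach, as a shift and turn from the pose commanded when the call began, along the tool's axes at that moment; what a row does not reach only later rows make up. A row lasts 1/12 s, in which the tool goes at most 41.7 mm and 7.16 degrees, less where a joint would pass 70% of its speed; a pose out of reach is approached as far as the arm can. A call with a gripper value outside its range is refused whole. The fingers move at their own pace and stop on an object; FORCE is the grip in N (left out, the last holds). Time passes only in rows, so rows that repeat a pose let the fingers close. It gives the time, the measured TCP pose, the force, the opening and the grip force at its end, in the units of the state.
- get_state(): the state, without advancing time (a new reading comes with each control period).
- camera(name): name is "side" or "top" or "wrist"; returns a dict with "color" (384x512x3 uint8, blue, green, red), "mtx" (3x3 intrinsics, pixels), "k1" (the pictures are not rectified: a ray, as slopes to the right and down, at radius r is drawn at 1 + k1 r^2 times it, then the intrinsics apply), "T" (4x4, takes a point from camera to world coordinates). Camera axes: x right, y down, z forward; pixel columns grow to the right and rows downward; lengths in m; the calibration is good to about 2 mm. A picture is of the moment at which its call begins. There is no depth.
- workorder.finish_job(): hands the job in; it is judged then, once.
The state is a dict: "t": time; "joint_pos": joint angles; "joint_velocities": joint speeds; "effort": joint torques, N m; "ee_pos": TCP position; "tcp_rot": TCP orientation; "wrist_force": force on the tool from outside, world axes, zero at the start; "ft_torque": the same for the moment, N m; "opening": finger opening in m; "finger_force": force on a finger pad.
Only numpy, scipy, OpenCV 4.12 (cv2) and the standard library are available. Lean on these libraries where they do the work, as an engineer would, in place of code of your own. Each camera call takes 0.05 s, during which the arm holds its last target. There are 200 camera calls.

## Working session

There is one attempt and no reset: what is moved stays moved. The work goes in short steps, Python scripts to look and compute and a shell command to move; the robot and the scene stay as the last step left them, time stands still between calls to the robot, and variables do not carry over. Pictures are saved under pics/ and viewed, at most 10 in all, crops included, and the job is handed in when it is done.

```bash
ls; mkdir -p pics; cat > h.py <<'E'
import numpy as np, cv2
from plant import get_state, camera
from scipy.spatial.transform import Rotation as R
def ray(c,u,v):
    m=c["mtx"]; d=np.array([[c["k1"],0,0,0]],float)
    p=cv2.undistortPoints(np.array([[[u,v]]],float),m,d).ravel()
    T=np.array(c["T"]); return T[:3,3],T[:3,:3]@np.array([p[0],p[1],1])
def onz(c,u,v,z):
    o,d=ray(c,u,v); return o+d*(z-o[2])/d[2]
def proj(c,P):
    T=np.linalg.inv(c["T"]); q=np.atleast_2d(P)@T[:3,:3].T+T[:3,3]
    s=q[:,:2]/q[:,2:]; s=s*(1+c["k1"]*(s**2).sum(1,keepdims=True))
    m=np.array(c["mtx"]); return s@m[:2,:2].T+m[:2,2]
def tri(c1,p1,c2,p2):
    o1,d1=ray(c1,*p1);o2,d2=ray(c2,*p2)
    s=np.linalg.lstsq(np.c_[d1,-d2],o2-o1,rcond=None)[0]
    a,b=o1+d1*s[0],o2+d2*s[1]; return (a+b)/2,np.linalg.norm(a-b)
E
python3 - <<'E'
from h import *
import pickle
cs={n:camera(n) for n in("top","side","wrist")}
pickle.dump(cs,open("c0.pkl","wb"))
for n,c in cs.items():
    print(n,np.round(c["T"],3).tolist(),np.round(c["mtx"],1).tolist(),c["k1"])
cv2.imwrite("pics/top.png",cv2.resize(cs["top"]["color"],(800,600)))
cv2.imwrite("pics/side.png",cv2.resize(cs["side"]["color"],(800,600)))
print(get_state())
E
```

```text
pics
top [[-0.029, -0.983, 0.182, 0.263], [-0.999, 0.031, 0.008, -0.064], [-0.014, -0.181, -0.983, 1.227], [0.0, 0.0, 0.0, 1.0]] [[399.2, 0.0, 254.4], [0.0, 399.2, 189.7], [0.0, 0.0, 1.0]] -0.05848516957071537
side [[0.985, -0.122, 0.125, 0.322], [-0.173, -0.762, 0.624, -0.889], [0.019, -0.637, -0.771, 1.124], [0.0, 0.0, 0.0, 1.0]] [[473.1, 0.0, 255.0], [0.0, 473.1, 190.6], [0.0, 0.0, 1.0]] -0.08679417087581114
wrist [[0.363, 0.893, 0.265, 0.173], [0.932, -0.348, -0.105, 0.659], [-0.002, 0.285, -0.958, 0.385], [0.0, 0.0, 0.0, 1.0]] [[296.0, 0.0, 254.1], [0.0, 296.0, 192.4], [0.0, 0.0, 1.0]] -0.07328460183878696
{'t': 0.15, 'joint_pos': array([-1.30610873,  0.47763597,  0.02235767,  1.55617276, -0.01150618,
        1.10930238, -0.0831059 ]), 'joint_velocities': array([-1.52731233e-03, -2.37429153e-03,  1.82469361e-03, -1.69354186e-03,
       -3.90263790e-05, -3.78298617e-04,  1.61532651e-04]), 'effort': array([ 2.05838413e-03, -5.83290410e+01,  1.53627891e+00, -2.72875893e+01,
       -5.42776845e-02,  1.44718980e-02,  9.30071337e-05]), 'ee_pos': array([0.24569351, 0.628229  , 0.22990979]), 'tcp_rot': array([-5.82158586e-01, -3.08701706e+00,  2.16875732e-03]), 'wrist_force': array([-0.18327906, -0.11596333,  0.08373938]), 'ft_torque': array([ 0.06028289,  0.03612274, -0.03464789]), 'finger_force': 0.0, 'opening': 0.08783136126065162}
```

View pics/top.png

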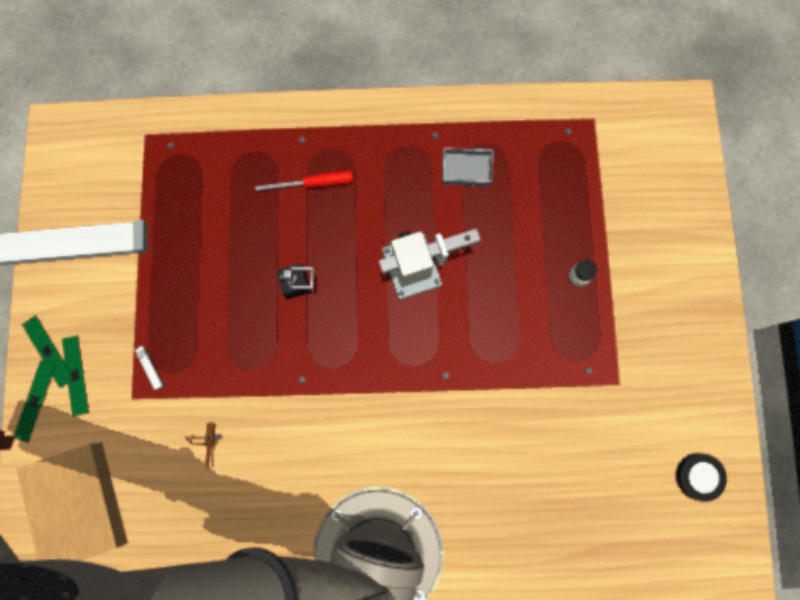

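View pics/side.png

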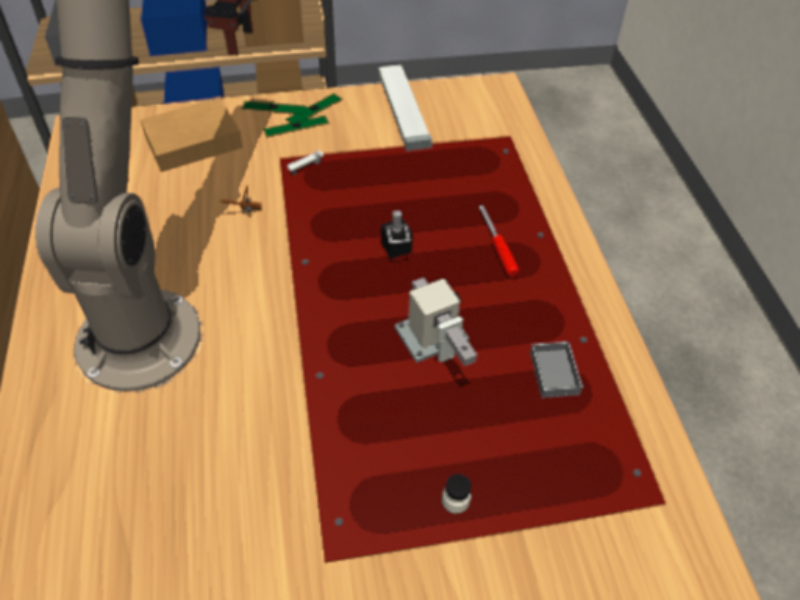

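The top view shows the black block with the steel pin at about (296,280) and the guide at (413,255), with the bar hole at about (468,238). The brown lookalike at (208,440) is lying on the wood and has the wrong colour. The white piece at (148,368) is a lone stick. The steel pin standing in the black block is the one meant, and I'll confirm that in a crop.

```bash
python3 - <<'E'
from h import *
import pickle
cs=pickle.load(open("c0.pkl","rb"))
t,s=cs["top"]["color"],cs["side"]["color"]
f=lambda im,x,y:cv2.resize(im[y:y+40,x:x+52],None,fx=7.5,fy=7.5,interpolation=cv2.INTER_CUBIC)[:298,:390]
W=[(t,164,158),(t,262,138),(s,228,125),(s,262,190)]
m=[f(*w) for w in W]
cv2.imwrite("pics/m.png",np.vstack([np.hstack(m[:2]),np.hstack(m[2:])]))
c=cs["top"]
for n,u,v,z in[("block",190,180,.055),("hole",299.5,152,.101),("barback",249,169,.1)]: print(n,onz(c,u,v,z))
E
```

```text
block [0.51539468 0.13910401 0.055     ]
hole [ 0.57870347 -0.18907814  0.101     ]
barback [ 0.53274342 -0.04035486  0.1       ]
```

View pics/m.png

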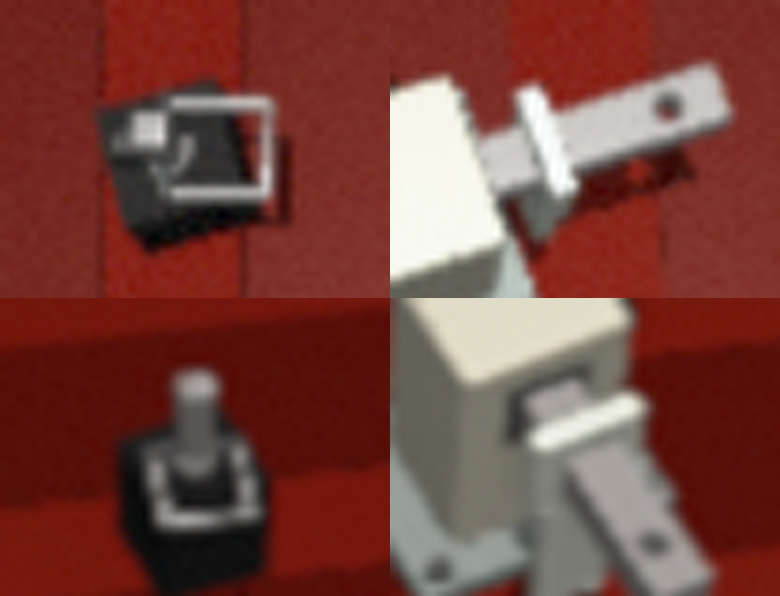

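The crop confirms the steel pin with its open loop, standing in the black block, with the loop pointing image-right (about world -y). The hole is at native pixels (299.1,152.0) in top and (297.3,222.5) in side. The grip top is at (183.9,175.1) in top and (254.3,135.9) in side.

```bash
python3 - <<'E'
from h import *
import pickle
cs=pickle.load(open("c0.pkl","rb")); t,s=cs["top"],cs["side"]
g=tri(t,(183.9,175.1),s,(254.3,135.9)); print("grip top (z .105)",g)
print(onz(t,183.9,175.1,.105),onz(s,254.3,135.9,.105))
a,b=onz(t,200.3,171.5,.068),onz(t,199.3,183.7,.068); print("wire",a,b,np.linalg.norm(a-b),(a+b)/2)
a2,b2=onz(s,249.3,154.6,.068),onz(s,262.4,153.9,.068);print("wire side",a2,b2,(a2+b2)/2)
h=tri(t,(299.1,152.0),s,(297.3,222.5)); print("hole",h, onz(t,299.1,152,.101),onz(s,297.3,222.5,.101))
P=lambda x,y:onz(t,262+(x-390)/7.5,138+y/7.5,.101)
e=(P(712,62)+P(733,120))/2; print("end",e, "w",np.linalg.norm(P(712,62)-P(733,120)))
k=(P(585,100)+P(600,155))/2;print("bar dir",e-k,np.degrees(np.arctan2(*(e-k)[1::-1])))
Q=lambda x,y:onz(t,262+(x-390)/7.5,138+y/7.5,.113)
l=[Q(516,92),Q(540,85),Q(578,182),Q(556,196)];m=sum(l)/4;print("link top",m,"len",l[1]-l[2])
st=get_state();print(R.from_rotvec(st["tcp_rot"]).as_matrix())
E
```

```text
grip top (z .105) (array([0.52105587, 0.14765718, 0.10873683]), np.float64(0.004360391086977415))
[0.51967617 0.14818901 0.105     ] [0.5240146  0.15206693 0.105     ]
wire [0.53753912 0.1059643  0.068     ] [0.50045774 0.10909791 0.068     ] 0.0372135527992652 [0.51899843 0.1075311  0.068     ]
wire side [0.50173545 0.11051151 0.068     ] [0.5423031  0.10718267 0.068     ] [0.52201928 0.10884709 0.068     ]
hole (array([ 0.57974886, -0.18786557,  0.10137309]), np.float64(0.002144245291660006)) [ 0.57874065 -0.18791129  0.101     ] [ 0.58094806 -0.18737737  0.101     ]
end [ 0.58373664 -0.20931522  0.101     ] w 0.024645817613159985
bar dir [ 0.01308105 -0.05128238  0.        ] -75.69020440646784
link top [ 0.56351481 -0.13953284  0.113     ] len [0.03898148 0.01291039 0.        ]
[[-9.31315667e-01  3.64212790e-01 -4.14894562e-04]
 [ 3.64213014e-01  9.31314727e-01 -1.32684013e-03]
 [-9.68547306e-05 -1.38681700e-03 -9.99999034e-01]]
```

```bash
cat > go.py <<'E'
import sys; from h import *
# python3 go.py x y z yaw_of_tool_y(deg): remaining shift/turn in move units
x,y,z,w=map(float,sys.argv[1:5]); s=get_state(); M=R.from_rotvec(s["tcp_rot"])
w=np.radians(w); Y=np.array([np.cos(w),np.sin(w),0]);Z=np.array([0,0,-1.]);G=R.from_matrix(np.c_[np.cross(Y,Z),Y,Z])
print("t",round(s["t"],2),"xyz",np.round(M.inv().apply(np.array([x,y,z])-s["ee_pos"])/.025,2),"rot",np.round(np.degrees((M.inv()*G).as_rotvec())/5,2),"F",np.round(s["wrist_force"],1),"at",np.round(s["ee_pos"],4),"open",round(s["opening"]*1e3,1))
E
A='{"xyz":[-17.2,-13.8,2.4],"rot":[0,0,14.5],"hand":50}'
python3 go.py .521 .149 .17 -4
python3 -m inch '[{"xyz":[-17.2,-13.8,2.4],"rot":[0,0,14.5],"hand":50},{"xyz":[-17.2,-13.8,2.4],"rot":[0,0,14.5],"hand":50},{"xyz":[-17.2,-13.8,2.4],"rot":[0,0,14.5],"hand":50},{"xyz":[-17.2,-13.8,2.4],"rot":[0,0,14.5],"hand":50},{"xyz":[-17.2,-13.8,2.4],"rot":[0,0,14.5],"hand":50},{"xyz":[-17.2,-13.8,2.4],"rot":[0,0,14.5],"hand":50},{"xyz":[-17.2,-13.8,2.4],"rot":[0,0,14.5],"hand":50},{"xyz":[-17.2,-13.8,2.4],"rot":[0,0,14.5],"hand":50},{"xyz":[-17.2,-13.8,2.4],"rot":[0,0,14.5],"hand":50},{"xyz":[-17.2,-13.8,2.4],"rot":[0,0,14.5],"hand":50}]'
python3 go.py .521 .149 .17 -4
```

```text
t 0.15 xyz [-17.24 -13.84   2.42] rot [-1.000e-02  1.000e-02  1.453e+01] F [-0.2 -0.1  0.1] at [0.2457 0.6282 0.2299] open 87.8
t: 0.98
ee_pos: [0.4528, 0.2677, 0.1855]
tcp_rot: [-2.285, -2.156, -0.0]
wrist_force: [0.8, 0.6, -0.7]
opening: 0.0502
finger_force: 0.0
t 0.98 xyz [-4.58  3.    0.62] rot [ 0.   -0.    0.14] F [ 0.8  0.6 -0.7] at [0.4528 0.2677 0.1855] open 50.2
```

```bash
python3 -m inch '[{"xyz":[-4.5,2.9,0.6],"rot":[0,0,0.1],"hand":50},{"xyz":[-4.5,2.9,0.6],"rot":[0,0,0.1],"hand":50},{"xyz":[-4.5,2.9,0.6],"rot":[0,0,0.1],"hand":50},{"xyz":[-4.5,2.9,0.6],"rot":[0,0,0.1],"hand":50},{"xyz":[-4.5,2.9,0.6],"rot":[0,0,0.1],"hand":50},{"xyz":[-4.5,2.9,0.6],"rot":[0,0,0.1],"hand":50}]'
python3 go.py .521 .149 .17 -4
python3 - <<'E'
from h import *
import pickle
c=camera("wrist"); pickle.dump(c,open("c1.pkl","wb"))
print(proj(c,[[.521,.149,.105],[.521,.149,.061],[.52,.108,.068]]))
im=c["color"]; cv2.imwrite("pics/w1.png",cv2.resize(im,(800,600)))
E
```

```text
t: 1.48
ee_pos: [0.5187, 0.1534, 0.1703]
tcp_rot: [-2.289, -2.151, 0.001]
wrist_force: [0.2, 0.5, -0.5]
opening: 0.0494
finger_force: 0.0
t 1.48 xyz [-0.17  0.1   0.01] rot [-0.01 -0.    0.09] F [ 0.2  0.5 -0.5] at [0.5187 0.1534 0.1703] open 49.4
[[257.22345282 214.93270876]
 [256.80899052 198.09101116]
 [258.32903122 241.16745966]]
```

View pics/w1.png

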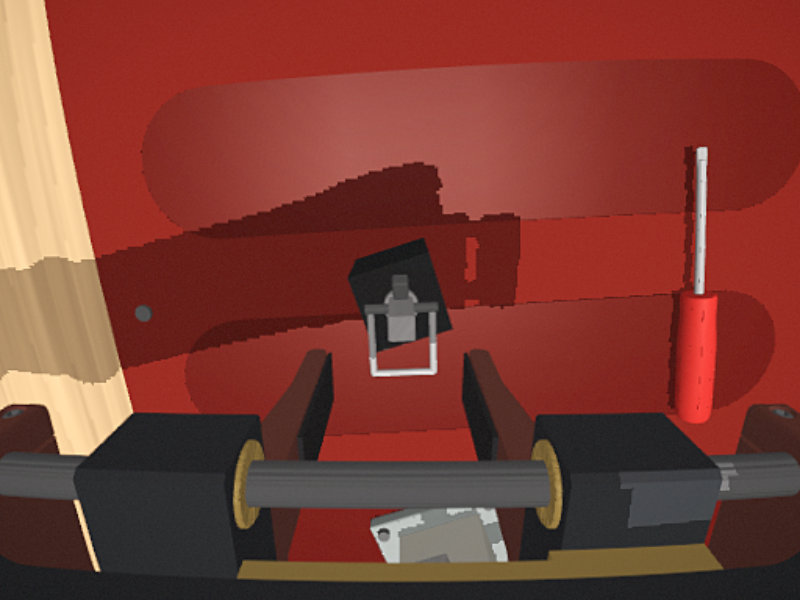

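The wrist view shows the pin between the fingers, with the grip top face at about (402,329) and the far wire ends at (373,375) and (437,373).

```bash
python3 - <<'E'
from h import *
import pickle
c=pickle.load(open("c1.pkl","rb")); k=.64
g=onz(c,402*k,329*k,.105);a=onz(c,373*k,375*k,.068);b=onz(c,437*k,373*k,.068);pa=onz(c,368*k,309*k,.069);pb=onz(c,439*k,306*k,.069)
print(g,a,b,np.linalg.norm(a-b),pa,pb,(pa+pb)/2)
f=lambda d:np.degrees(np.arctan2(d[1],d[0]))
print(f(b-a),f(pb-pa),f((a+b)/2-(pa+pb)/2)+90)
E
```

```text
[0.5212595  0.15268754 0.105     ] [0.50138388 0.11035164 0.068     ] [0.54046679 0.10930551 0.068     ] 0.03909690902247331 [0.50180198 0.15304409 0.069     ] [0.5430789  0.15235725 0.069     ] [0.52244044 0.15270067 0.069     ]
-1.5332634810071089 -0.9533055890989208 -2.0239894377825465
```

```bash
python3 go.py .5217 .1525 .086 -1.7; python3 - <<'E'
from h import *
s=get_state();print(R.from_rotvec(s["tcp_rot"]).as_matrix().round(3))
E
```

```text
t 1.53 xyz [-0.08  0.14  3.38] rot [-0.01 -0.01 -0.34] F [ 0.2 -0.  -0.4] at [0.5183 0.1547 0.1704] open 49.8
[[ 0.06   0.998 -0.001]
 [ 0.998 -0.06   0.001]
 [ 0.001 -0.001 -1.   ]]
```

```bash
python3 -m inch '[{"xyz":[-0.08,0.13,0.5],"rot":[0,0,-0.35],"hand":50},{"xyz":[-0.08,0.13,1.5],"rot":[0,0,-0.35],"hand":50},{"xyz":[-0.08,0.13,2.6],"rot":[0,0,-0.35],"hand":50},{"xyz":[-0.08,0.13,3.37],"rot":[0,0,-0.35],"hand":50},{"xyz":[-0.08,0.13,3.37],"rot":[0,0,-0.35],"hand":50},{"xyz":[-0.08,0.13,3.37],"rot":[0,0,-0.35],"hand":50}]'
python3 go.py .5217 .1525 .086 -1.7
```

```text
t: 2.03
ee_pos: [0.5208, 0.1529, 0.0859]
tcp_rot: [-2.251, -2.19, 0.003]
wrist_force: [0.6, -0.4, 0.9]
opening: 0.0496
finger_force: 0.0
t 2.03 xyz [-0.01  0.04 -0.01] rot [-0.02  0.    0.03] F [ 0.6 -0.4  0.9] at [0.5208 0.1529 0.0859] open 49.6
```

```bash
python3 -m inch '[{"xyz":[0,0,0],"rot":[0,0,0],"hand":8},{"xyz":[0,0,0],"rot":[0,0,0],"hand":8},{"xyz":[0,0,0],"rot":[0,0,0],"hand":8},{"xyz":[0,0,0],"rot":[0,0,0],"hand":8},{"xyz":[0,0,0],"rot":[0,0,0],"hand":8},{"xyz":[0,0,0],"rot":[0,0,0],"hand":8},{"xyz":[0,0,0],"rot":[0,0,0],"hand":8},{"xyz":[0,0,0],"rot":[0,0,0],"hand":8}]' 40
python3 go.py .5217 .1525 .21 -1.7
```

```text
t: 2.7
ee_pos: [0.5219, 0.1513, 0.0866]
tcp_rot: [-2.254, -2.187, 0.0]
wrist_force: [-3.6, 0.4, 5.2]
opening: 0.0136
finger_force: 40.0
t 2.7 xyz [ 0.05 -0.01 -4.93] rot [-0.   -0.   -0.01] F [-3.6  0.4  5.2] at [0.5219 0.1513 0.0866] open 13.6
```

```bash
python3 -m inch '[{"xyz":[0.0,0,-0.5],"rot":[0,0,0],"hand":8},{"xyz":[0.0,0,-1.2],"rot":[0,0,0],"hand":8},{"xyz":[0,0,-2.4],"rot":[0,0,0],"hand":8},{"xyz":[0,0,-3.8],"rot":[0,0,0],"hand":8},{"xyz":[0,0,-5.2],"rot":[0,0,0],"hand":8},{"xyz":[0,0,-5.2],"rot":[0,0,0],"hand":8}]'
python3 go.py .580 -.188 .215 17
```

```text
t: 3.2
ee_pos: [0.5258, 0.1519, 0.2225]
tcp_rot: [2.253, 2.184, 0.016]
wrist_force: [1.2, -0.3, 0.2]
opening: 0.0138
finger_force: 40.0
t 3.2 xyz [-13.52   2.59   0.26] rot [ 0.12 -0.04 -3.76] F [ 1.2 -0.3  0.2] at [0.5258 0.1519 0.2225] open 13.8
```

```bash
python3 -m inch '[{"xyz":[-1,0.2,0],"rot":[0,0,-0.5],"hand":8},{"xyz":[-2.5,0.5,0],"rot":[0,0,-1],"hand":8},{"xyz":[-4,0.8,0],"rot":[0,0,-1.5],"hand":8},{"xyz":[-5.5,1.1,0],"rot":[0,0,-2],"hand":8},{"xyz":[-7,1.4,0],"rot":[0,0,-2.5],"hand":8},{"xyz":[-8.5,1.7,0],"rot":[0,0,-3],"hand":8},{"xyz":[-10,2,0],"rot":[0,0,-3.5],"hand":8},{"xyz":[-11.5,2.3,0],"rot":[0,0,-3.75],"hand":8},{"xyz":[-12.7,2.5,0],"rot":[0,0,-3.75],"hand":8},{"xyz":[-13.5,2.65,0],"rot":[0,0,-3.75],"hand":8}]'
python3 -m inch '[{"xyz":[0,0,0],"rot":[0,0,0],"hand":8},{"xyz":[0,0,0],"rot":[0,0,0],"hand":8},{"xyz":[0,0,0],"rot":[0,0,0],"hand":8}]'
python3 go.py .580 -.188 .215 17
python3 - <<'E'
from h import *
import pickle
c=camera("wrist"); pickle.dump(c,open("c2.pkl","wb"))
im=c["color"]; cv2.imwrite("pics/w2.png",cv2.resize(im[40:310,86:426],(800,635))[:600])
E
```

```text
t: 4.03
ee_pos: [0.5773, -0.1926, 0.2158]
tcp_rot: [1.873, 2.521, -0.003]
wrist_force: [-0.1, -0.2, 0.3]
opening: 0.0136
finger_force: 40.0
t: 4.28
ee_pos: [0.5778, -0.187, 0.2156]
tcp_rot: [-1.867, -2.525, -0.0]
wrist_force: [0.5, 0.2, -0.7]
opening: 0.0137
finger_force: 40.0
t 4.28 xyz [-0.06  0.07  0.02] rot [-0.01 -0.01  0.01] F [ 0.5  0.2 -0.7] at [ 0.5778 -0.187   0.2156] open 13.7
```

View pics/w2.png

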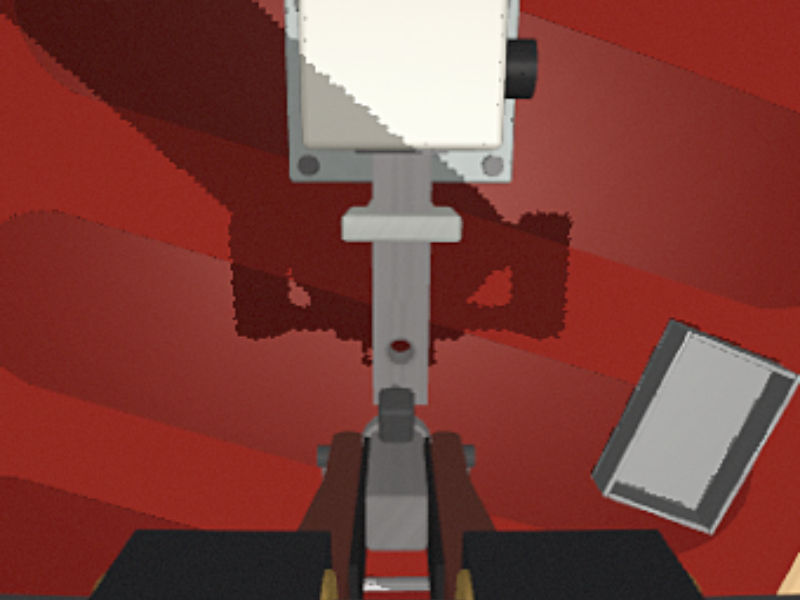

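The wrist view shows the bar vertical in the picture, with the hole at crop (401,350), the bar end at (400,404) and the link top at (401,215). The pin's ball catch hides its tip.

```bash
python3 - <<'E'
from h import *
import pickle
c=pickle.load(open("c2.pkl","rb")); k=.425
P=lambda u,v,z:onz(c,86+u*k,40+v*k,z)
h=P(401,350,.101); print("hole",h)
l1,l2=P(373,260,.101),P(373,395,.101); r1,r2=P(430.5,260,.101),P(428.5,395,.101)
f=lambda d:np.degrees(np.arctan2(d[1],d[0]))
print("edge yaw",f(l2-l1),f(r2-r1),"w",np.linalg.norm(l2-r2)); print("end-hole",np.linalg.norm(P(400,404,.101)-h))
L=P(401.5,210,.113);m=P(401,225,.113); print("link top ", L,m,"yaw to hole",f(h-L), np.linalg.norm((h-L)[:2]))
p1,p2=P(297,150,.121),P(502,150,.121);print("block front edge",f(p2-p1)-90,np.linalg.norm(p2-p1))
q=P(318,456,.2156-.025+.008),P(476,456,.2156-.025+.008);print("pivot ends",q,"pin yaw",f(q[1]-q[0]),(q[0]+q[1])/2)
E
```

```text
hole [ 0.57955063 -0.18296453  0.101     ]
edge yaw -73.41073137005904 -72.94099075440606 w 0.022766327837516066
end-hole 0.023114200381634597
link top  [ 0.56295993 -0.12909708  0.113     ] [ 0.56438993 -0.13432554  0.113     ] yaw to hole -72.88162963172749 0.05636447810275763
block front edge -72.8802381334247 0.07090362683010126
pivot ends (array([ 0.55819376, -0.19163692,  0.1986    ]), array([ 0.5988602 , -0.17909917,  0.1986    ])) pin yaw 17.134899613231532 [ 0.57852698 -0.18536805  0.1986    ]
```

```bash
python3 -m inch '[{"xyz":[0.08,0.07,0.2],"rot":[0,0,0],"hand":8},{"xyz":[0.08,0.07,0.6],"rot":[0,0,0],"hand":8},{"xyz":[0.08,0.07,1.1],"rot":[0,0,0],"hand":8},{"xyz":[0.08,0.07,1.4],"rot":[0,0,0],"hand":8},{"xyz":[0.08,0.07,1.4],"rot":[0,0,0],"hand":8},{"xyz":[0.08,0.07,1.4],"rot":[0,0,0],"hand":8}]'
python3 - <<'E'
from h import *
import pickle
c=camera("wrist");s=camera("side");t=camera("top"); pickle.dump((c,s,t),open("c3.pkl","wb"))
f=lambda im,x,y,w,h:cv2.resize(im[y:y+h,x:x+w],(400,400),interpolation=cv2.INTER_CUBIC)
cv2.imwrite("pics/w3.png",np.hstack([f(c["color"],206,140,100,100),f(s["color"],260,170,70,70)]))
E
```

```text
t: 4.83
ee_pos: [0.5785, -0.1855, 0.1803]
tcp_rot: [-1.867, -2.524, 0.002]
wrist_force: [-0.4, -0.6, -0.5]
opening: 0.0138
finger_force: 40.0
```

View pics/w3.png

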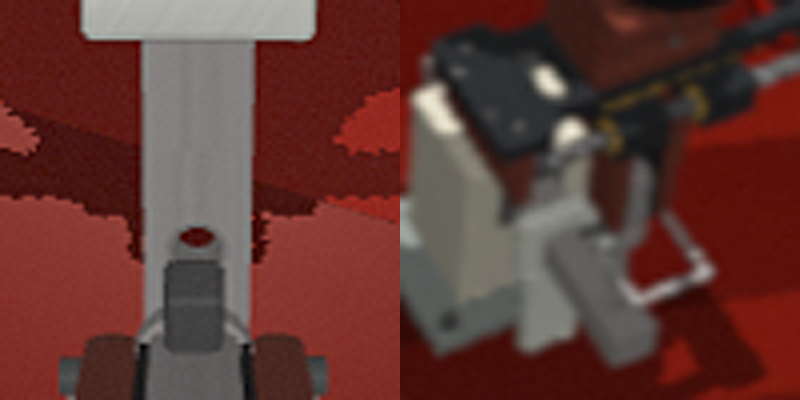

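The wrist crop shows the hole at (197,237) just above the ball catch (194,300), and the pivot ends at (60,376) and (326,376). The side crop shows the pin above the bar with its loop at (710,270).

```bash
python3 - <<'E'
from h import *
import pickle
c,s,t=pickle.load(open("c3.pkl","rb"))
st=get_state();print(st["ee_pos"],st["wrist_force"]);z=st["ee_pos"][2]-.025
P=lambda u,v,z:onz(c,206+u/4,140+v/4,z)
print("hole",P(197,237,.101)); a,b=P(60,376,z+.008),P(326,376,z+.008);m=(a+b)/2;print("pivot",a,b,m,np.linalg.norm(a-b))
x=np.array([np.cos(np.radians(-72.9)),np.sin(np.radians(-72.9)),0])
for n,p in[("tip",m+[0,0,-.054]),("collar",m+[0,0,-.008]),("hole",P(197,237,.101)),("looptip",m+.041*x)]:
  print(n,(proj(s,p)[0]-[260,170])/.175+[400,0], (proj(c,p)[0]-[206,140])*4)
E
```

```text
[ 0.57938151 -0.18592487  0.18168374] [-0.12976801 -0.92412337 -1.21724486]
hole [ 0.57872954 -0.18095753  0.101     ]
pivot [ 0.55876865 -0.1896415   0.16468374] [ 0.59873833 -0.17732426  0.16468374] [ 0.57875349 -0.18348288  0.16468374] 0.041824510810410054
tip [608.48905578 281.70408577] [193.47241191 263.31034238]
collar [617.41246461 221.60359368] [193.05634835 355.66177399]
hole [605.39751209 289.60047855] [197. 237.]
looptip [666.04523935 276.95082916] [193.06805495 599.07527523]
```

```bash
python3 -m inch '[{"xyz":[0.05,0.03,0.1],"rot":[0,0,0],"hand":8},{"xyz":[0.05,0.03,0.2],"rot":[0,0,0],"hand":8},{"xyz":[0.05,0.03,0.3],"rot":[0,0,0],"hand":8},{"xyz":[0.05,0.03,0.4],"rot":[0,0,0],"hand":8},{"xyz":[0.05,0.03,0.5],"rot":[0,0,0],"hand":8},{"xyz":[0.05,0.03,0.5],"rot":[0,0,0],"hand":8}]'
python3 -m inch '[{"xyz":[0,0,0.1],"rot":[0,0,0],"hand":8},{"xyz":[0,0,0.2],"rot":[0,0,0],"hand":8},{"xyz":[0,0,0.2],"rot":[0,0,0],"hand":8}]'
```

```text
t: 5.48
ee_pos: [0.5791, -0.1841, 0.1681]
tcp_rot: [-1.868, -2.525, 0.001]
wrist_force: [-0.2, 0.2, -1.3]
opening: 0.0137
finger_force: 40.0
t: 5.73
ee_pos: [0.5793, -0.1844, 0.1634]
tcp_rot: [-1.868, -2.526, 0.001]
wrist_force: [0.1, -0.4, -0.9]
opening: 0.0135
finger_force: 40.0
```

The tip is below the bar's top with no force, so it is in the hole. I'll continue down.

```bash
python3 -m inch '[{"xyz":[0,0,0.1],"rot":[0,0,0],"hand":8},{"xyz":[0,0,0.2],"rot":[0,0,0],"hand":8},{"xyz":[0,0,0.3],"rot":[0,0,0],"hand":8},{"xyz":[0,0,0.4],"rot":[0,0,0],"hand":8},{"xyz":[0,0,0.4],"rot":[0,0,0],"hand":8}]'
```

```text
t: 6.15
ee_pos: [0.5793, -0.1844, 0.1533]
tcp_rot: [-1.868, -2.526, 0.001]
wrist_force: [0.4, -1.8, -1.3]
opening: 0.0135
finger_force: 40.0
```

```bash
python3 -m inch '[{"xyz":[0,0,0.1],"rot":[0,0,0],"hand":8},{"xyz":[0,0,0.2],"rot":[0,0,0],"hand":8},{"xyz":[0,0,0.3],"rot":[0,0,0],"hand":8},{"xyz":[0,0,0.4],"rot":[0,0,0],"hand":8},{"xyz":[0,0,0.4],"rot":[0,0,0],"hand":8}]'
```

```text
t: 6.57
ee_pos: [0.5793, -0.1844, 0.1433]
tcp_rot: [-1.868, -2.525, 0.001]
wrist_force: [1.2, -1.3, -2.1]
opening: 0.0134
finger_force: 40.0
```

Low forces and an exact track. About 17 mm remains, so I'll approach seating in small steps.

```bash
python3 -m inch '[{"xyz":[0,0,0.1],"rot":[0,0,0],"hand":8},{"xyz":[0,0,0.2],"rot":[0,0,0],"hand":8},{"xyz":[0,0,0.3],"rot":[0,0,0],"hand":8},{"xyz":[0,0,0.4],"rot":[0,0,0],"hand":8},{"xyz":[0,0,0.5],"rot":[0,0,0],"hand":8},{"xyz":[0,0,0.5],"rot":[0,0,0],"hand":8}]'
```

```text
t: 7.07
ee_pos: [0.5793, -0.1843, 0.1307]
tcp_rot: [-1.868, -2.525, 0.001]
wrist_force: [0.4, -3.0, -2.2]
opening: 0.0137
finger_force: 40.0
```

```bash
python3 -m inch '[{"xyz":[0,0,0.05],"rot":[0,0,0],"hand":8},{"xyz":[0,0,0.1],"rot":[0,0,0],"hand":8},{"xyz":[0,0,0.1],"rot":[0,0,0],"hand":8}]'
```

```text
t: 7.32
ee_pos: [0.5794, -0.1843, 0.1286]
tcp_rot: [-1.868, -2.526, 0.0]
wrist_force: [1.0, -2.5, -2.2]
opening: 0.0136
finger_force: 40.0
```

```bash
python3 -m inch '[{"xyz":[0,0,0.04],"rot":[0,0,0],"hand":8},{"xyz":[0,0,0.06],"rot":[0,0,0],"hand":8},{"xyz":[0,0,0.06],"rot":[0,0,0],"hand":8}]'
```

```text
t: 7.57
ee_pos: [0.5795, -0.1844, 0.1273]
tcp_rot: [1.868, 2.526, -0.0]
wrist_force: [-0.6, -2.1, -0.8]
opening: 0.0137
finger_force: 40.0
```

```bash
python3 -m inch '[{"xyz":[0,0,0.04],"rot":[0,0,0],"hand":8},{"xyz":[0,0,0.06],"rot":[0,0,0],"hand":8},{"xyz":[0,0,0.06],"rot":[0,0,0],"hand":8}]'
```

```text
t: 7.82
ee_pos: [0.5795, -0.1844, 0.1266]
tcp_rot: [1.868, 2.525, 0.001]
wrist_force: [-2.3, -1.2, 6.7]
opening: 0.0138
finger_force: 40.0
```

The collar is seated, with force rising to about +7 N at the expected height. I'll hold, release and rise.

```bash
python3 -m inch '[{"xyz":[0,0,0],"rot":[0,0,0],"hand":8},{"xyz":[0,0,0],"rot":[0,0,0],"hand":8},{"xyz":[0,0,0],"rot":[0,0,0],"hand":32},{"xyz":[0,0,0],"rot":[0,0,0],"hand":32},{"xyz":[0,0,0],"rot":[0,0,0],"hand":32},{"xyz":[0,0,0],"rot":[0,0,0],"hand":32},{"xyz":[0,0,-0.4],"rot":[0,0,0],"hand":32},{"xyz":[0,0,-1.2],"rot":[0,0,0],"hand":32},{"xyz":[0,0,-2.2],"rot":[0,0,0],"hand":32},{"xyz":[0,0,-3],"rot":[0,0,0],"hand":32}]'
python3 -m inch '[{"xyz":[0.5,0,0],"rot":[0,0,0],"hand":32},{"xyz":[1,0,0],"rot":[0,0,0],"hand":32},{"xyz":[1,0,0],"rot":[0,0,0],"hand":32}]'
python3 - <<'E'
from h import *
import pickle
c=camera("wrist");s=camera("side"); pickle.dump((c,s),open("c4.pkl","wb"))
f=lambda im,x,y,w,h:cv2.resize(im[y:y+h,x:x+w],(400,400),interpolation=cv2.INTER_CUBIC)
cv2.imwrite("pics/w4.png",np.hstack([f(c["color"],186,150,140,140),f(s["color"],250,170,80,80)]))
p=get_state();print(p["ee_pos"],p["wrist_force"])
E
```

```text
t: 8.65
ee_pos: [0.5796, -0.1844, 0.2028]
tcp_rot: [1.868, 2.525, 0.0]
wrist_force: [1.5, 0.3, 0.1]
opening: 0.0323
finger_force: 0.0
t: 8.9
ee_pos: [0.5714, -0.1565, 0.2001]
tcp_rot: [-1.862, -2.527, -0.002]
wrist_force: [0.6, 0.8, -0.6]
opening: 0.0321
finger_force: 0.0
[ 0.57141417 -0.15884573  0.1997974 ] [-0.1931587   0.39900808  0.32066064]
```

View pics/w4.png

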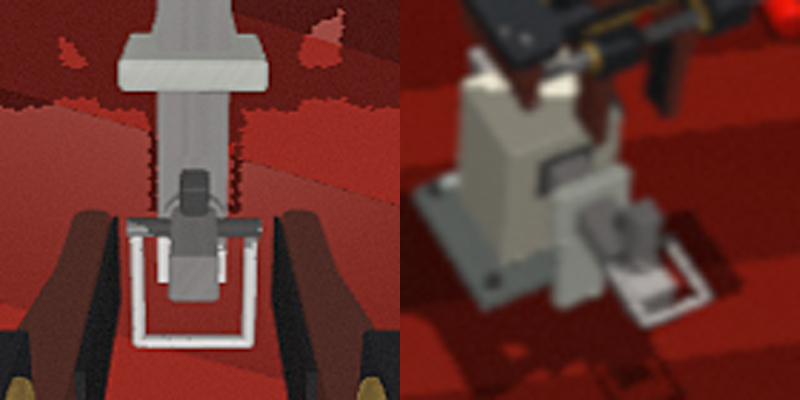

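The pin is seated and upright with the loop open around the bar's end. The far wire is at wrist crop (194,341).

```bash
python3 - <<'E'
from h import *
import pickle
c,s=pickle.load(open("c4.pkl","rb")); k=.35
P=lambda u,v,z:onz(c,186+u*k,150+v*k,z)
w=P(194,341,.108);p=(P(126,227,.109)+P(262,227,.109))/2
print("wire",w,"pivot",p,np.linalg.norm((w-p)[:2]),"a-b",P(138,343,.108),P(251,341,.108),"bar end",P(194,281,.101))
E
python3 go.py .5913 -.2236 .14 17.1
```

```text
wire [ 0.59241423 -0.22280001  0.108     ] pivot [ 0.58009631 -0.18313854  0.109     ] 0.0415302646897638 a-b [ 0.57487854 -0.22908853  0.108     ] [ 0.61048938 -0.21719596  0.108     ] bar end [ 0.58690281 -0.20509889  0.101     ]
t 9.0 xyz [-2.71  0.    2.39] rot [-0.02 -0.02  0.01] F [-0.2  0.4  0.3] at [ 0.5714 -0.1588  0.1998] open 32.1
```

```bash
python3 -m inch '[{"xyz":[-0.7,0,0],"rot":[0,0,0],"hand":0},{"xyz":[-1.7,0,0],"rot":[0,0,0],"hand":0},{"xyz":[-2.73,0,0],"rot":[0,0,0],"hand":0},{"xyz":[-2.73,0,0],"rot":[0,0,0],"hand":0},{"xyz":[-2.73,0,0],"rot":[0,0,0],"hand":0},{"xyz":[-2.73,0,0.8],"rot":[0,0,0],"hand":0},{"xyz":[-2.73,0,1.8],"rot":[0,0,0],"hand":0},{"xyz":[-2.73,0,2.6],"rot":[0,0,0],"hand":0},{"xyz":[-2.73,0,2.9],"rot":[0,0,0],"hand":0},{"xyz":[-2.73,0,2.9],"rot":[0,0,0],"hand":0}]' 20
python3 go.py .592 -.2244 .105 17.1
```

```text
t: 9.83
ee_pos: [0.5906, -0.2239, 0.1259]
tcp_rot: [-1.864, -2.523, 0.002]
wrist_force: [-0.4, 0.3, 0.4]
opening: 0.0004
finger_force: 0.0
t 9.83 xyz [-0.04  0.05  0.84] rot [-0.04 -0.03 -0.  ] F [-0.4  0.3  0.4] at [ 0.5906 -0.2239  0.1259] open 0.4
```

```bash
python3 -m inch '[{"xyz":[-0.04,0.04,0.1],"rot":[0,0,0],"hand":0},{"xyz":[-0.04,0.04,0.2],"rot":[0,0,0],"hand":0},{"xyz":[-0.04,0.04,0.3],"rot":[0,0,0],"hand":0},{"xyz":[-0.04,0.04,0.4],"rot":[0,0,0],"hand":0},{"xyz":[-0.04,0.04,0.5],"rot":[0,0,0],"hand":0}]'
python3 -m inch '[{"xyz":[0,0,0.1],"rot":[0,0,0],"hand":0},{"xyz":[0,0,0.2],"rot":[0,0,0],"hand":0},{"xyz":[0,0,0.3],"rot":[0,0,0],"hand":0}]'
python3 -m inch '[{"xyz":[0,0,0.1],"rot":[0,0,0],"hand":0},{"xyz":[0,0,0.2],"rot":[0,0,0],"hand":0},{"xyz":[0,0,0.2],"rot":[0,0,0],"hand":0}]'
```

```text
t: 10.25
ee_pos: [0.5939, -0.2265, 0.1164]
tcp_rot: [1.867, 2.525, 0.001]
wrist_force: [0.3, -0.3, 1.8]
opening: 0.0007
finger_force: 1.1
t: 10.5
ee_pos: [0.5939, -0.2264, 0.1087]
tcp_rot: [1.868, 2.525, 0.001]
wrist_force: [0.1, -0.4, 3.1]
opening: 0.0005
finger_force: 1.6
t: 10.75
ee_pos: [0.5926, -0.2258, 0.1022]
tcp_rot: [-1.867, -2.524, 0.001]
wrist_force: [0.5, 0.7, 0.2]
opening: 0.0006
finger_force: 0.0
```

The force built to 3 N and then vanished, so the catch has tripped. I'll retreat and look.

```bash
python3 -m inch '[{"xyz":[-0.1,0,-0.5],"rot":[0,0,0],"hand":0},{"xyz":[-0.1,0,-1.5],"rot":[0,0,0],"hand":0},{"xyz":[-0.1,0,-2.5],"rot":[0,0,0],"hand":0},{"xyz":[-0.1,0,-3.5],"rot":[0,0,0],"hand":0},{"xyz":[0.9,0,-4.5],"rot":[0,0,0],"hand":0},{"xyz":[2,0,-5],"rot":[0,0,0],"hand":0},{"xyz":[3,0,-5],"rot":[0,0,0],"hand":0},{"xyz":[3,0,-5],"rot":[0,0,0],"hand":0},{"xyz":[3,0,-5],"rot":[0,0,0],"hand":0}]'
python3 - <<'E'
from h import *
c=camera("wrist");s=camera("side")
f=lambda im,x,y,w,h:cv2.resize(im[y:y+h,x:x+w],(400,400),interpolation=cv2.INTER_CUBIC)
cv2.imwrite("pics/w5.png",np.hstack([f(c["color"],186,130,140,140),f(s["color"],250,170,80,80)]))
E
```

```text
t: 11.5
ee_pos: [0.5715, -0.1534, 0.2293]
tcp_rot: [1.865, 2.528, 0.002]
wrist_force: [-0.8, -0.3, -0.0]
opening: 0.0002
finger_force: 0.0
```

View pics/w5.png

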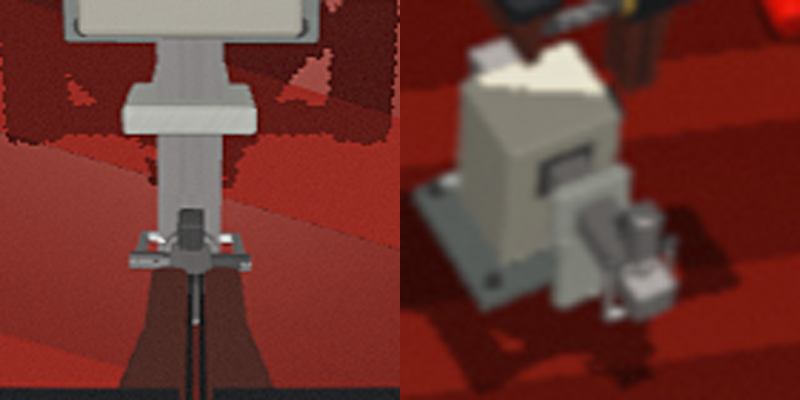

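The loop has swung under the bar: its side wires go down beside the bar at (150,240) and (228,240), and the side view shows it hanging below at (615,310). The pin is upright and seated, and the robot is clear.

```bash
python3 -m inch '[{"xyz":[0,0,0],"rot":[0,0,0],"hand":0},{"xyz":[0,0,0],"rot":[0,0,0],"hand":0},{"xyz":[0,0,0],"rot":[0,0,0],"hand":0}]' | tail -3; python3 -c "
from plant import workorder
print(workorder.finish_job())"
```

```text
wrist_force: [0.6, 0.8, 0.7]
opening: 0.0001
finger_force: 0.0
the job is handed in; nothing more can be done
None
```

The linch pin is through the bar's cross hole with its collar seated, the loop has snapped shut around the bar, the arm is clear, and I handed the job in at about 12 s; no verdict came back.

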